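# Weed out the rattling filter cassettes

## Task

One or two of the three sealed filter cassettes in the blue rack have come loose inside: tip each one end to end and feel whether something in it slides. Put the rattlers in the red tray, inside on its floor, and see that every sound one stands fully seated on edge in a slot of the rack. Set them down rather than dropping them, and leave the bottle, dish and tip box where they are.

Things in the scene. Friction and masses are not known exactly. Their poses are not given: they have to be found in the camera images.
- cassette_a_centre (a point): Centre (half-way up) of a sealed opaque cassette: white flat housing, black end bands, 130 long (its x) x 24 thick (its y) x 70 mm high (its z, up), on its long edge in the rack. All three look alike, each 0.42 to 0.49 kg; which rattle changes from run to run, whatever the name, place or weight. Grip across the thickness near the top, which is 35 mm above this point.
- cassette_b_centre (a point): Centre (half-way up) of a sealed opaque cassette: white flat housing, black end bands, 130 long (its x) x 24 thick (its y) x 70 mm high (its z, up), on its long edge in the rack. Sound (any of a, b, c): 0.30 kg inner piece fast in the middle. Rattler: it slides lengthwise, 34 mm either way, when one end is dipped 15 degrees or more (30 is sure), and stays at that end when levelled again.
- cassette_c_centre (a point): Centre (half-way up) of a sealed opaque cassette: white flat housing, black end bands, 130 long (its x) x 24 thick (its y) x 70 mm high (its z, up), on its long edge in the rack. Feel, for any of a, b, c: held level after dipping one end, then the other, a rattler's moment about the thickness axis differs by about 0.2 N m; a sound one's stays the same.
- rack_middle (a point): Blue rack fixed to the bench, 160 (x) x 280 (y) x 32 mm high. This point: middle of the slot floors, 10 mm above the bench. Three slots along x, 28 wide, 138 long, 22 mm deep, centred at y = -93, -31, +31 mm; a cassette stands in each, 48 mm of it showing. At y = +93 mm a closed grey end block of cassette size, blue strip on top, is part of the rack.
- rack: The same rack: origin on the bench surface under its centre, x along the slots, y across them, z up.
- tray_floor (a point): Red open reject tray fixed to the bench, 190 (x) x 170 (y) x 40 mm high outside, walls 5 mm. This point: centre of its inner floor, 5 mm above the bench; axes along the sides. Two cassettes can stand on edge side by side, lengthwise along x, at y = +35 and -35 mm.
- tray: The same tray: origin on the bench surface under its centre.
- media_bottle: Bystander: amber bottle with blue cap, 60 mm diameter, 120 mm tall; origin at the centre of its underside.
- dish: Bystander: clear culture dish with lid, 94 mm diameter, 20 mm high; origin at the centre of its underside.
- tip_box: Bystander: green box with a clear lid, 82 x 122 x 57 mm; origin at the centre of its underside.
Things that resemble listed ones, but are neither listed nor needed, are in the scene too. Leave any orange look-alike of the part that bears cassette_c_centre alone.

How it is judged:
By the outcome, as a careful person would: the job done as asked, in the order asked, and still so for the second after the job is handed in, with the robot touching nothing.
It also fails if it takes over 72 s, if anything falls off the work surface, if the arm or the gripper's body presses on something with over 40 N, if the wrist force passes 120 N, or if a joint passes its speed limit or range.

## Robot

A 7-joint arm with a two-finger parallel gripper is mounted at the origin on the work surface. World frame = base frame: x ahead of the robot, y to its left, z up, the work surface at z = 0. Lengths are in m, angles in rad, forces in N, time in s.
With the tool pointing down it reaches from about 0.35 to 0.9 m from the base axis. Payload 8.1 kg.
Tool frame: the origin (TCP) lies at the very end of the fingers, on their centre line; the grasp point (between the pads) lies 19 mm behind it (grasp_offset is the distance from the TCP to the grasp point, in m); z points along the fingers, y is the line along which they close (so a half turn about z gives the same grasp; the last joint's range is limited). The gripper opens to 92 mm and grips with 3 to 60 N. Pads are 19 mm wide; open, the fingers measure 130 mm over their backs; the gripper's body (75 mm by 190 mm) begins 47 mm behind the grasp point.
Start: joints at [1.207, 0.434, 0.025, 1.573, -0.012, 1.134, -0.075], TCP at [0.161, -0.604, 0.227] pointing down, gripper open.
Joint ranges: [-2.62, 2.62], [-0.44, 2.09], [-1.27, 1.32], [0.08, 2.57], [-1.32, 4.46], [0.12, 2], [-2.74, 2.74]. Speed limits (rad/s): [2.22, 2.22, 3.01, 3.01, 3.14, 3.14, 3.14].

## Interface

Orientations are given as a rotation vector (axis times angle).
In Python, from cell import observe, get_image, camera_params, sign_off, silhouettes, grasp_offset gives the robot as it stands. The module is installed in compiled form; this text tells all that it offers.
- The arm moves only by the tool jog_arm, never from a script. Its argument "motion" is a list that holds one entry, the list of rows, each a list of 7 numbers: the shift along the tool's x, y, z in m, then the turn, a rotation vector about the tool's x, y, z in rad, then the closure, from -1 (fully open) to 1 (shut), so that 0 is half open. In form: [[[dx, dy, dz, wx, wy, wz, hand], ...]]. A call has 1 to 10 rows; each row is the pose to reach, as a shift and turn from the pose commanded when the call began, along the tool's axes at that moment; what a row does not reach only later rows make up. A row lasts 1/12 s, in which the tool goes at most 41.7 mm and 7.16 degrees, less where a joint would pass 70% of its speed; a pose out of reach is approached as far as the arm can. A call with a gripper value outside its range is refused whole. The fingers move at their own pace and stop on an object; "force" is the grip in N (left out, the last holds). Time passes only in rows, so rows that repeat a pose let the fingers close. It gives the time, the measured TCP pose, the force, the opening and the grip force at its end, in the units of the state.
- observe(): the state, without advancing time (a new reading comes with each control period).
- get_image(name): name is "scene" or "top" or "wrist"; returns the picture (400x640x3 uint8, red, green, blue); there is no depth.
- camera_params(name): a dict with "vertical_fov" (degrees; the focal length in pixels is half the picture's height over the tangent of half this angle, whatever the lens; pixels are square), "cx", "cy" (the principal point, pixels), "T" (4x4, takes a point from camera to world coordinates). Camera axes: x right, y down, z forward; pixel columns grow to the right and rows downward; lengths in m; the calibration is good to about 2 mm. A picture is of the moment at which its call begins: read the wrist's pose just before it. camera_params takes no time and is no camera call; for the wrist camera it gives the pose at the moment of the call.
- sign_off(): hands the job in; it is judged then, once.
Trained networks look in the newest picture that a camera, given by its name, has taken for a name from the list of things; names that differ only in an ending like _2 or _b are one class to them, and where a whole thing is asked for, a point or a joint stands for the part that bears it (a point fixed in the world has none). Each returns a list of dicts, best first, with "p" (0 to 1); they miss things now and then, are a little off and sometimes report something else, mostly with a low value. They report only what shows in the picture. A call takes as long as a camera call. They do not tell look-alikes from the thing itself.
- silhouettes(query, camera): "mask" (400x640 bool, what is visible of it) and "pixel" ([column, row] in pixels, amid what is visible of it).
The state is a dict: "clock": time; "joints": joint angles; "dq": joint speeds; "joint_efforts": joint torques, N m; "position": TCP position; "ee_rot": TCP orientation; "force": force on the tool from outside, world axes, zero at the start; "ft_torque": the same for the moment, N m; "width": opening from 0.0 (shut) to 1.0 (fully open); "gripper_force": force on a finger pad.
Only numpy, scipy, OpenCV 4.12 (cv2) and the standard library are available. Lean on these libraries where they do the work, as an engineer would, in place of code of your own. Each camera call takes 0.05 s, during which the arm holds its last target. There are 200 camera calls.

## Working session

There is one attempt and no reset: what is moved stays moved. The work goes in short steps, Python scripts to look and compute and a tool call to move; the robot and the scene stay as the last step left them, time stands still between calls to the robot, and variables do not carry over. Pictures are saved under pics/ and viewed, at most 10 in all, crops included, and the job is handed in when it is done.

Besides the shell and the picture viewer there is one more tool, called as a command line: name --argument value ..., lists and objects as JSON in quotes. jog_arm: Moves the arm, as the interface text tells. Its arguments: {"type":"object","properties":{"motion":{"type":"array"},"force":{"type":"number"}},"required":["motion"]}

```bash
mkdir -p pics
cat > h.py <<'E'
import numpy as np, cv2
from cell import *
from scipy.spatial.transform import Rotation as R
def cam(n):
    p=camera_params(n); f=200/np.tan(np.radians(p['vertical_fov'])/2); return f,p['cx'],p['cy'],np.array(p['T'])
def ray(n,px,z):
    f,cx,cy,T=cam(n); d=T[:3,:3]@np.array([(px[0]-cx)/f,(px[1]-cy)/f,1]); o=T[:3,3]
    return o+d*(z-o[2])/d[2]
def proj(n,P):
    f,cx,cy,T=cam(n); c=(np.atleast_2d(P)-T[:3,3])@T[:3,:3]; return np.c_[c[:,0]/c[:,2]*f+cx,c[:,1]/c[:,2]*f+cy]
E
python3 - <<'E'
from h import *
s=observe(); print({k:np.round(v,3).tolist() for k,v in s.items()}, grasp_offset)
ims=[get_image(n)[:,:,::-1] for n in('scene','top')]
for n,i in zip(('scene','top'),ims): cv2.imwrite(f'pics/{n}0.png',i)
print(cam('top'))
for q,z in (('cassette_a_centre',.08),('rack',.032),('tray',.04),('media_bottle',.12),('dish',.02),('tip_box',.057)):
    for d in silhouettes(q,'top')[:6]:
        m=d['mask'].astype(np.uint8); r=cv2.minAreaRect(cv2.findNonZero(m))
        print(q,round(d['p'],2),np.round(d['pixel']),m.sum(),np.round(r[0]),np.round(r[1]),round(r[2]),np.round(ray('top',r[0],z),3), [np.round(ray('top',c,z)[:2],3).tolist() for c in cv2.boxPoints(r)])
E
```

```text
{'clock': 0.0, 'joints': [1.207, 0.435, 0.025, 1.574, -0.012, 1.134, -0.075], 'dq': [0.0, -0.002, -0.001, 0.002, 0.001, -0.0, -0.0], 'joint_efforts': [-0.001, -66.784, 0.984, -31.446, -0.061, 0.043, 0.0], 'position': [0.161, -0.603, 0.226], 'ee_rot': [-3.113, -0.408, 0.001], 'force': [-0.17, -1.053, -0.111], 'ft_torque': [-0.051, 0.013, -0.017], 'gripper_force': 0.0, 'width': 0.998} 0.0188
(np.float64(497.7964714878972), 331.64419531119376, 197.22047902927787, array([[ 0.12131279, -0.97170232,  0.20267661,  0.29391137],
       [-0.9926002 , -0.11984495,  0.01954581, -0.04966956],
       [ 0.00529706, -0.203548  , -0.97905064,  1.31742089],
       [ 0.        ,  0.        ,  0.        ,  1.        ]]))
cassette_a_centre 0.79 [217. 191.] 826 [218. 189.] [16. 54.] 21 [0.535 0.265 0.08 ] [[0.473, 0.298], [0.609, 0.272], [0.598, 0.231], [0.463, 0.257]]
rack 0.92 [229. 201.] 4085 [233. 196.] [106.  62.] 18 [0.53  0.236 0.032] [[0.475, 0.386], [0.64, 0.366], [0.586, 0.083], [0.424, 0.11]]
tray 0.66 [404. 217.] 4876 [405. 218.] [68. 74.] 10 [ 0.528 -0.221  0.04 ] [[0.437, -0.126], [0.632, -0.139], [0.621, -0.318], [0.428, -0.3]]
media_bottle 0.95 [351. 141.] 570 [350. 136.] [28. 23.] 90 [ 0.704 -0.054  0.12 ] [[0.738, -0.021], [0.745, -0.079], [0.671, -0.087], [0.664, -0.029]]
dish 0.95 [257. 120.] 930 [255. 119.] [34. 33.] 63 [0.755 0.213 0.02 ] [[0.769, 0.278], [0.822, 0.203], [0.74, 0.149], [0.688, 0.223]]
tip_box 0.98 [394. 130.] 1608 [395. 131.] [35. 48.] 81 [ 0.754 -0.169  0.057] [[0.782, -0.095], [0.82, -0.22], [0.727, -0.243], [0.69, -0.12]]
```

View pics/top0.png

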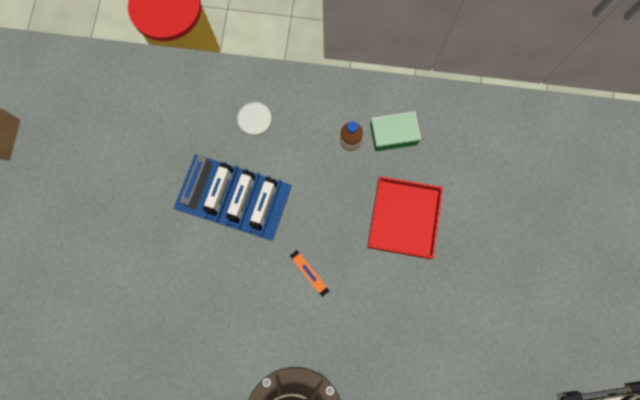

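View pics/scene0.png

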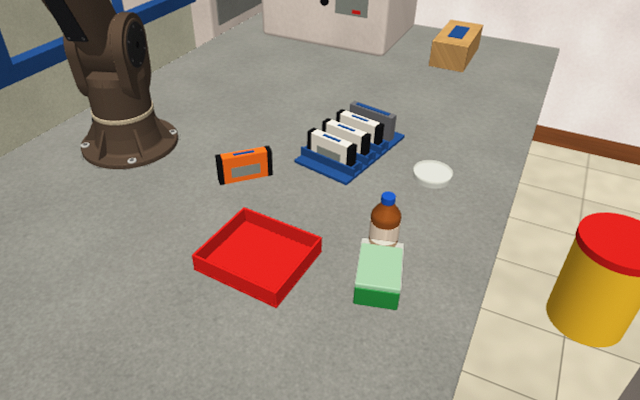

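Top view: the white cassettes are at about (218,190), (240,196) and (263,203). Possible confusions are the grey end block at (195,182) and the orange cassette at (309,272). The scene view confirms this: whites at (332,145), (347,135) and (362,125), grey at (375,115), orange at (244,164). I choose the three white ones between the blue ribs.

```bash
cat >> h.py <<'E'
from scipy.optimize import minimize
def box(cx,cy,z0,z1,lx,ly):
    return np.array([[cx+a*lx/2,cy+b*ly/2,z] for a in(-1,1) for b in(-1,1) for z in(z0,z1)])
def place(P,q): c,s=np.cos(q[2]),np.sin(q[2]); return np.c_[P[:,0]*c-P[:,1]*s+q[0],P[:,0]*s+P[:,1]*c+q[1],P[:,2]]
def fit(masks,boxes,q0,k=4):
    def cost(q):
        t=0
        for n,m in masks.items():
            r=np.zeros(m.shape,np.uint8)
            for b in boxes:
                cv2.fillConvexPoly(r,cv2.convexHull(np.round(proj(n,place(b,q))*16).astype(np.int32)),1,shift=4)
            t+=(r.astype(bool)^m).sum()/m.sum()
        return t
    q0=np.array(q0,float)
    for sc in(.02,.006,.003):
        o=minimize(cost,q0,method='Nelder-Mead',options={'initial_simplex':np.vstack([q0]+[q0+d for d in np.diag([sc,sc,sc*4])]),'xatol':1e-5,'fatol':1e-6}); q0=o.x
    return o.x,o.fun
RACK=[box(0,0,0,.032,.16,.28)]+[box(0,y,.01,.08,.13,.024) for y in(-.093,-.031,.031,.093)]
TRAY=[box(0,0,0,.04,.19,.17)]
E
python3 - <<'E'
from h import *
rm={};tm={}
for n,roi,sd in(('top',(165,145,302,250),(229,201)),('scene',(285,92,410,188),(350,150))):
    im=cv2.imread(f'pics/{n}0.png'); lab=cv2.cvtColor(im,cv2.COLOR_BGR2LAB).astype(float)
    x0,y0,x1,y1=roi; bg=np.median(lab[y0:y1,x0:x1].reshape(-1,3)[np.r_[0:200]],0)
    m=np.zeros(im.shape[:2],bool); d=np.linalg.norm((lab-bg)*[.6,1.5,1.5],axis=2); m[y0:y1,x0:x1]=(d>22)[y0:y1,x0:x1]
    m=cv2.morphologyEx(m.astype(np.uint8),cv2.MORPH_CLOSE,np.ones((5,5)));k,l=cv2.connectedComponents(m); c=np.bincount(l.ravel());c[0]=0
    rm[n]=l==c.argmax(); print(n,rm[n].sum())
    hsv=cv2.cvtColor(im,cv2.COLOR_BGR2HSV); t=((hsv[...,0]<6)|(hsv[...,0]>172))&(hsv[...,1]>170)&(hsv[...,2]>60)
    k,l,st,_=cv2.connectedComponentsWithStats(t.astype(np.uint8)); j=l[217,404] if n=='top' else l[255,258]; tm[n]=l==j; print(tm[n].sum())
r=fit(rm,RACK,(.53,.235,-.18)); t=fit(tm,TRAY,(.528,-.22,-.08)); print('rack',r,'tray',t)
s=observe(); T=np.eye(4);T[:3,:3]=R.from_rotvec(s['ee_rot']).as_matrix();T[:3,3]=s['position']
print(np.round(np.linalg.inv(T)@cam('wrist')[3],3),cam('wrist')[:3])
im=cv2.imread('pics/top0.png')
for q,B in((r[0],RACK),(t[0],TRAY)):
    for b in B: cv2.polylines(im,[cv2.convexHull(np.round(proj('top',place(b,q))).astype(np.int32))],True,(0,255,255),1)
cv2.imwrite('pics/fit.png',cv2.resize(im[140:300,165:455],None,fx=2.7,fy=2.7,interpolation=cv2.INTER_NEAREST))
E
```

```text
top 6199
4609
scene 4361
7649
rack (array([ 0.53332856,  0.24116863, -0.18657404]), np.float64(0.35489239985486337)) tray (array([ 0.53225365, -0.22064277, -0.05921493]), np.float64(0.1256487127321788))
[[ 0.    -0.963 -0.268  0.071]
 [ 1.     0.001 -0.001  0.001]
 [ 0.001 -0.268  0.963 -0.158]
 [ 0.     0.     0.     1.   ]] (np.float64(294.7673193370488), 317.9747793882983, 199.00164899551714)
```

View pics/fit.png

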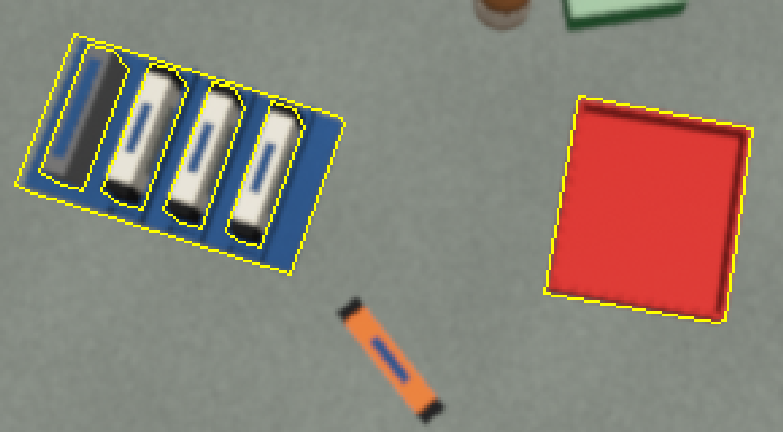

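The overlay fits the rack, with the cassette outlines on the white boxes, and the tray too. Next I plan the hover move.

```bash
cat >> h.py <<'E'
def down(yaw): return R.from_euler('z',yaw)*R.from_euler('x',np.pi)
def rows(p0,R0,targets):  # targets: (pos,Rot) -> tool-frame shift+rotvec
    for p,Q in targets: print(np.round(np.r_[R0.inv().apply(np.array(p)-p0),(R0.inv()*Q).as_rotvec()],3).tolist())
E
python3 - <<'E'
from h import *
s=observe(); p=np.array(s['position']); Q=R.from_rotvec(s['ee_rot'])
a=np.array([.161,-.604,.227]); ya=.261
W=[(np.array([.44,-.33,.25]),1.15),(np.array([.53,0.0,.25]),2.05),(np.array([.535,.235,.2]),2.955)]
for w,y in W:
    rows(a,down(ya),[(w,down(y))]); a,ya=w,y
E
```

```text
[0.34, -0.193, -0.023, 0.0, 0.0, -0.889]
[0.338, -0.053, -0.0, 0.0, 0.0, -0.9]
[0.206, 0.113, 0.05, -0.0, 0.0, -0.905]
```

jog_arm --motion '[[[0.34,-0.193,-0.023,0,0,-0.889,0],[0.34,-0.193,-0.023,0,0,-0.889,0],[0.34,-0.193,-0.023,0,0,-0.889,0],[0.34,-0.193,-0.023,0,0,-0.889,0],[0.34,-0.193,-0.023,0,0,-0.889,0],[0.34,-0.193,-0.023,0,0,-0.889,0],[0.34,-0.193,-0.023,0,0,-0.889,0],[0.34,-0.193,-0.023,0,0,-0.889,0],[0.34,-0.193,-0.023,0,0,-0.889,0],[0.34,-0.193,-0.023,0,0,-0.889,0]]]'

```text
clock: 1.23
position: [0.4444, -0.3243, 0.2505]
ee_rot: [2.631, 1.717, 0.005]
force: [0.3, -0.6, 0.2]
width: 0.501
gripper_force: 0.0
```

jog_arm --motion '[[[0.338,-0.053,0,0,0,-0.9,0],[0.338,-0.053,0,0,0,-0.9,0],[0.338,-0.053,0,0,0,-0.9,0],[0.338,-0.053,0,0,0,-0.9,0],[0.338,-0.053,0,0,0,-0.9,0],[0.338,-0.053,0,0,0,-0.9,0],[0.338,-0.053,0,0,0,-0.9,0],[0.338,-0.053,0,0,0,-0.9,0],[0.338,-0.053,0,0,0,-0.9,0]]]'

```text
clock: 1.98
position: [0.5305, 0.0084, 0.2504]
ee_rot: [-1.618, -2.693, -0.007]
force: [-0.4, 1.0, 0.2]
width: 0.499
gripper_force: 0.0
```

jog_arm --motion '[[[0.206,0.113,0.05,0,0,-0.905,0],[0.206,0.113,0.05,0,0,-0.905,0],[0.206,0.113,0.05,0,0,-0.905,0],[0.206,0.113,0.05,0,0,-0.905,0],[0.206,0.113,0.05,0,0,-0.905,0],[0.206,0.113,0.05,0,0,-0.905,0],[0.206,0.113,0.05,0,0,-0.905,0],[0.206,0.113,0.05,0,0,-0.905,0],[0.206,0.113,0.05,0,0,-0.905,0]]]'

```text
clock: 2.73
position: [0.5349, 0.2357, 0.1992]
ee_rot: [-0.289, -3.127, 0.0]
force: [0.1, -0.3, -0.1]
width: 0.499
gripper_force: 0.0
```

Run:
```python
from h import *
s=observe(); im=get_image('wrist')[:,:,::-1].copy(); cv2.imwrite('pics/w1.png',im)
print(np.round(s['joints'],2),s['position'],s['ee_rot'])
for d in silhouettes('cassette_a_centre','wrist')[:5]: print(round(d['p'],2),np.round(d['pixel']),d['mask'].sum())
q=(.5333,.2412,-.1866)
for b in RACK: cv2.polylines(im,[cv2.convexHull(np.round(proj('wrist',place(b[b[:,2]==b[:,2].max()],q))).astype(np.int32))],True,(0,255,255),1)
cv2.imwrite('pics/w1o.png',im)
```

```text
[ 0.06  0.53 -0.83  1.66  0.42  1.14  0.5 ] [0.53486252 0.23572709 0.19924919] [-2.89482589e-01 -3.12736533e+00  1.00731434e-04]
0.66 [352. 184.] 3703
```

View pics/w1o.png

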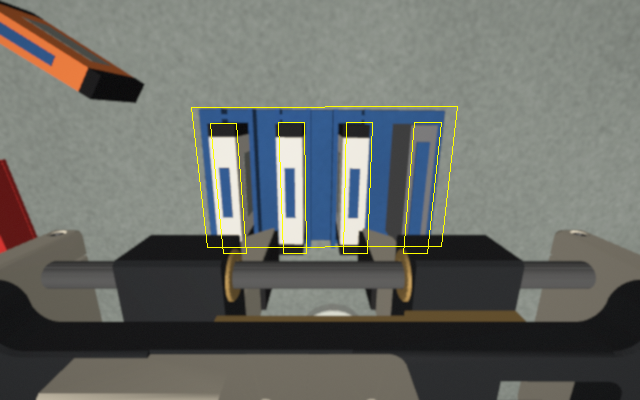

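The wrist view shows white cassettes at columns 228, 291 and 355, rows 123–245, with the model tops within a few pixels of them. The grey block is at (425,190) and the orange one is off at the top left. I'll measure the top edges once.

Run:
```python
from h import *
im=cv2.imread('pics/w1.png'); g=im.min(axis=2).astype(int)
for r in(145,180,225): print(r,g[r,204:250:2].tolist(),g[r,270:310:2].tolist(),g[r,336:376:2].tolist())
for i,(a,b) in enumerate(((204,250),(270,312),(336,378))):
    L=[];Rr=[]
    for r in range(142,228,2):
        c=np.where(g[r,a:b]>185)[0]; L.append((a+c[0]-.5,r)); Rr.append((a+c[-1]+.5,r))
    PL=np.array([ray('wrist',p,.08)[:2] for p in L]);PR=np.array([ray('wrist',p,.08)[:2] for p in Rr])
    o=[]
    for P in(PL,PR):
        k,c=np.polyfit(P[:,0],P[:,1],1); o.append((np.arctan(k),k*.533+c))
    print(i,np.round(o,4).tolist())
q=np.array((.5333,.2412,-.1866))
for y in(-.093,-.031,.031): 
    e=place(np.array([[0,y,.08]]),q)[0]; print(np.round(e,4), e[1]+np.tan(q[2])*(.533-e[0]))
# far end of tops
for c in (224,291,357): 
    col=g[110:140,c]; print(c,col.tolist())
print(ray('wrist',(291,123),.08))
```

```text
145 [51, 52, 105, 221, 226, 227, 227, 227, 227, 227, 227, 227, 227, 227, 227, 216, 119, 99, 100, 98, 98, 99, 104] [51, 51, 62, 202, 228, 228, 228, 228, 228, 228, 229, 228, 228, 228, 228, 224, 150, 105, 60, 51] [57, 108, 116, 158, 223, 226, 226, 226, 226, 226, 226, 225, 225, 225, 226, 225, 194, 62, 49, 50]
180 [133, 68, 51, 53, 165, 225, 226, 224, 126, 50, 50, 50, 55, 193, 226, 227, 221, 136, 99, 99, 105, 73, 66] [51, 51, 51, 114, 224, 227, 227, 191, 55, 50, 51, 52, 140, 225, 227, 227, 181, 96, 54, 51] [64, 91, 126, 201, 225, 224, 209, 85, 51, 52, 51, 87, 213, 224, 224, 203, 72, 48, 49, 48]
225 [143, 143, 141, 82, 53, 54, 151, 223, 225, 226, 225, 225, 226, 226, 225, 226, 226, 225, 187, 104, 100, 99, 100] [49, 50, 49, 52, 163, 224, 226, 226, 226, 226, 226, 226, 226, 225, 225, 225, 185, 96, 51, 50] [68, 112, 170, 222, 223, 224, 224, 224, 224, 223, 224, 224, 223, 223, 190, 60, 50, 49, 49, 51]
0 [[-0.1956, 0.1309], [-0.1969, 0.1552]]
1 [[-0.1943, 0.194], [-0.1952, 0.2183]]
2 [[-0.1949, 0.2573], [-0.1972, 0.2818]]
[0.516  0.1498 0.08  ] 0.14661370170332502
[0.5275 0.2107 0.08  ] 0.2097089931755884
[0.5391 0.2717 0.08  ] 0.2728042846478517
224 [28, 24, 23, 30, 41, 49, 51, 50, 43, 33, 25, 22, 22, 27, 34, 34, 38, 36, 37, 36, 35, 35, 37, 36, 38, 48, 104, 178, 220, 227]
291 [61, 52, 52, 52, 51, 50, 50, 51, 50, 51, 51, 49, 42, 30, 32, 35, 36, 37, 38, 39, 37, 37, 37, 38, 36, 41, 77, 147, 204, 225]
357 [72, 52, 50, 51, 52, 50, 49, 50, 51, 51, 50, 49, 44, 33, 27, 31, 34, 35, 34, 36, 35, 35, 34, 34, 34, 35, 54, 111, 181, 220]
[0.46419071 0.22253591 0.08      ]
```

Run:
```python
from h import *
a=np.array([.535,.235,.2]); rows(a,down(2.955),[((.516,.1464,.12),down(2.946)),((.516,.1464,.045),down(2.946))])
n=np.array([.1943,.981,0])*.062; print(np.round(n,4)); rows(a,down(2.946),[(a+n,down(2.946))])
```

```text
[0.002, -0.091, 0.08, 0.0, -0.0, 0.009]
[0.002, -0.091, 0.155, 0.0, -0.0, 0.009]
[0.012  0.0608 0.    ]
[0.0, 0.062, 0.0, 0.0, 0.0, 0.0]
```

jog_arm --motion '[[[0.002,-0.091,0.04,0,0,0.009,0],[0.002,-0.091,0.06,0,0,0.009,0],[0.002,-0.091,0.09,0,0,0.009,0],[0.002,-0.091,0.09,0,0,0.009,0],[0.002,-0.091,0.12,0,0,0.009,0],[0.002,-0.091,0.145,0,0,0.009,0],[0.002,-0.091,0.155,0,0,0.009,0],[0.002,-0.091,0.155,0,0,0.009,0]]]'

```text
clock: 3.5
position: [0.5153, 0.1462, 0.0434]
ee_rot: [-0.308, -3.124, 0.002]
force: [-0.6, 0.3, -0.5]
width: 0.498
gripper_force: 0.0
```

jog_arm --motion '[[[0,0,0,0,0,0,0.6],[0,0,0,0,0,0,0.9],[0,0,0,0,0,0,0.9],[0,0,0,0,0,0,0.9],[0,0,0,0,0,0,0.9]]]' --force 55

```text
clock: 3.92
position: [0.5171, 0.1469, 0.046]
ee_rot: [0.307, 3.124, 0.002]
force: [-0.3, -0.0, 8.3]
width: 0.259
gripper_force: 55.0
```

jog_arm --motion '[[[0,0,-0.03,0,0,0,0.9],[0,0,-0.065,0,0,0,0.9],[0,0,-0.1,0,0,0,0.9],[0,0,-0.105,0,0.12,0,0.9],[0,0,-0.105,0,0.24,0,0.9],[0,0,-0.105,0,0.36,0,0.9],[0,0,-0.105,0,0.48,0,0.9],[0,0,-0.105,0,0.57,0,0.9],[0,0,-0.105,0,0.57,0,0.9],[0,0,-0.105,0,0.57,0,0.9]]]'

```text
clock: 4.75
position: [0.5166, 0.1457, 0.1479]
ee_rot: [-0.254, -2.56, -0.074]
force: [-0.7, 0.8, -4.6]
width: 0.259
gripper_force: 55.0
```

jog_arm --motion '[[[0,0,0,0,0,0,0.9],[0,0,0,0,0,0,0.9],[0,0,0,0,-0.12,0,0.9],[0,0,0,0,-0.24,0,0.9],[0,0,0,0,-0.36,0,0.9],[0,0,0,0,-0.48,0,0.9],[0,0,0,0,-0.57,0,0.9],[0,0,0,0,-0.57,0,0.9],[0,0,0,0,-0.57,0,0.9],[0,0,0,0,-0.57,0,0.9]]]'

```text
clock: 5.58
position: [0.5161, 0.146, 0.1507]
ee_rot: [0.307, 3.126, -0.001]
force: [0.7, -0.3, -4.6]
width: 0.258
gripper_force: 55.0
```

```bash
cat > m.py <<'E'
from h import *
s=observe(); Q=R.from_rotvec(s['ee_rot'])
print({k:np.round(s[k],3).tolist() for k in('clock','joints','joint_efforts','position','force','ft_torque','width')}); print('tool moment',np.round(Q.inv().apply(s['ft_torque']),3),'tool z',np.round(Q.apply([0,0,1]),3),'world torque.n',np.dot(s['ft_torque'],[.1943,.981,0]))
E
python3 m.py
```

```text
{'clock': 5.583, 'joints': [0.216, 0.502, -0.819, 1.836, 0.435, 0.992, 0.589], 'joint_efforts': [-0.906, -61.148, -12.792, -26.861, -0.143, 0.048, -0.054], 'position': [0.516, 0.146, 0.151], 'force': [0.733, -0.269, -4.619], 'ft_torque': [0.028, -0.172, 0.021], 'width': 0.258}
tool moment [-0.061 -0.163 -0.021] tool z [ 0.001 -0.001 -1.   ] world torque.n -0.16331608938940212
```

jog_arm --motion '[[[0,0,0,0,-0.12,0,0.9],[0,0,0,0,-0.24,0,0.9],[0,0,0,0,-0.36,0,0.9],[0,0,0,0,-0.48,0,0.9],[0,0,0,0,-0.57,0,0.9],[0,0,0,0,-0.57,0,0.9],[0,0,0,0,-0.57,0,0.9],[0,0,0,0,-0.57,0,0.9],[0,0,0,0,-0.57,0,0.9]]]'

```text
clock: 6.33
position: [0.5169, 0.1463, 0.1496]
ee_rot: [0.252, 2.563, -0.075]
force: [-0.3, -0.2, -4.7]
width: 0.255
gripper_force: 55.0
```

jog_arm --motion '[[[0,0,0,0,0.12,0,0.9],[0,0,0,0,0.24,0,0.9],[0,0,0,0,0.36,0,0.9],[0,0,0,0,0.48,0,0.9],[0,0,0,0,0.57,0,0.9],[0,0,0,0,0.57,0,0.9],[0,0,0,0,0.57,0,0.9],[0,0,0,0,0.57,0,0.9]]]'

```text
clock: 7.0
position: [0.5192, 0.1445, 0.1494]
ee_rot: [-0.316, -3.123, -0.006]
force: [-0.1, 0.4, -5.3]
width: 0.259
gripper_force: 55.0
```

```bash
python3 m.py
```

```text
{'clock': 7.0, 'joints': [0.177, 0.487, -0.748, 1.834, 0.389, 0.974, 0.633], 'joint_efforts': [1.333, -58.463, -10.348, -29.828, -0.577, 0.773, 0.853], 'position': [0.519, 0.145, 0.149], 'force': [-0.089, 0.353, -5.304], 'ft_torque': [0.069, -0.188, -0.037], 'width': 0.259}
tool moment [-0.105 -0.171  0.036] tool z [-0.002  0.004 -1.   ] world torque.n -0.1711503508023081
```

jog_arm --motion '[[[0,0,0,0,0,0,0.9],[0,0,0,0,0,0,0.9],[0,0,0,0,0,0,0.9],[0,0,0,0,0,0,0.9]]]'

```text
clock: 7.33
position: [0.5154, 0.1468, 0.1501]
ee_rot: [0.304, 3.126, -0.001]
force: [0.2, -0.3, -4.1]
width: 0.258
gripper_force: 55.0
```

```bash
python3 m.py
python3 - <<'E'
from h import *
cv2.imwrite('pics/s2.png',cv2.resize(get_image('scene')[40:240,220:460,::-1],None,fx=3,fy=3))
E
python3 m.py
```

```text
{'clock': 7.333, 'joints': [0.17, 0.481, -0.749, 1.841, 0.392, 0.972, 0.629], 'joint_efforts': [0.341, -59.076, -10.473, -28.056, -0.01, 0.068, 0.01], 'position': [0.515, 0.147, 0.15], 'force': [0.174, -0.284, -4.066], 'ft_torque': [0.047, -0.114, -0.026], 'width': 0.258}
tool moment [-0.068 -0.103  0.026] tool z [ 0.001 -0.    -1.   ] world torque.n -0.10307004574087442
{'clock': 7.383, 'joints': [0.17, 0.481, -0.749, 1.841, 0.392, 0.973, 0.629], 'joint_efforts': [0.193, -59.254, -10.542, -28.01, -0.016, 0.072, 0.007], 'position': [0.516, 0.147, 0.15], 'force': [-0.574, 0.077, -5.085], 'ft_torque': [0.101, -0.112, 0.016], 'width': 0.255}
tool moment [-0.12  -0.091 -0.016] tool z [ 0.001 -0.    -1.   ] world torque.n -0.09044434821525392
```

View pics/s2.png

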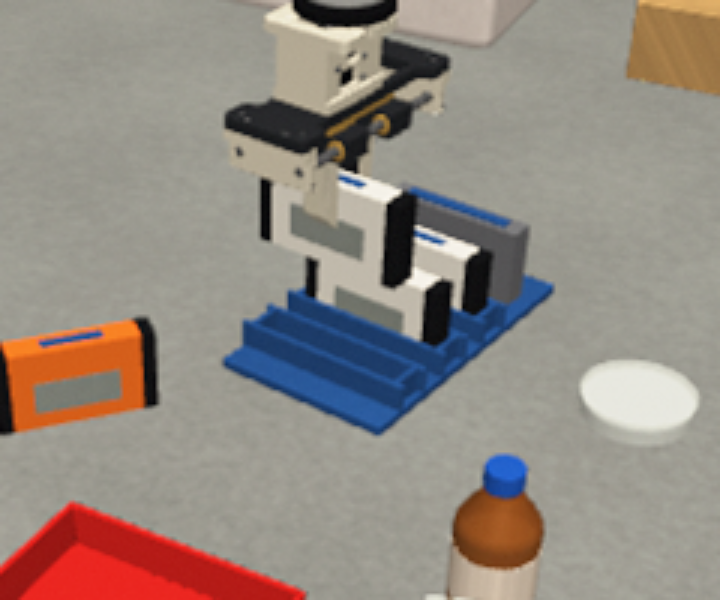

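The scene view shows the right-most cassette held level above its empty slot, with the fingers mid-length at (322,190). Single readings are noisy, so I'll average after settling.

```bash
cat > avg.py <<'E'
from h import *
t=[];f=[];e=[]
for i in range(8):
    s=observe(); t.append(R.from_rotvec(s['ee_rot']).inv().apply(s['ft_torque'])); f.append(s['force']); e.append(s['joint_efforts']); get_image('wrist')
print(round(s['clock'],2),'My',np.round(np.array(t)[:,1],3),'mean',np.mean(t,0).round(3),'F',np.mean(f,0).round(2),'eff',np.mean(e,0).round(2),'joints',np.round(s['joints'],3),'pos',np.round(s['position'],4))
E
python3 avg.py
```

```text
7.73 My [-0.091 -0.157 -0.145 -0.171 -0.13  -0.182 -0.124 -0.16 ] mean [-0.093 -0.145  0.006] F [-0.08 -0.1  -4.66] eff [-0.000e+00 -5.953e+01 -1.063e+01 -2.800e+01 -2.000e-02  8.000e-02
  0.000e+00] joints [ 0.171  0.482 -0.749  1.84   0.392  0.973  0.629] pos [0.5161 0.1463 0.1498]
```

jog_arm --motion '[[[0,0,0,0,0.12,0,0.9],[0,0,0,0,0.24,0,0.9],[0,0,0,0,0.36,0,0.9],[0,0,0,0,0.48,0,0.9],[0,0,0,0,0.57,0,0.9],[0,0,0,0,0.57,0,0.9],[0,0,0,0,0.57,0,0.9],[0,0,0,0,0.57,0,0.9],[0,0,0,0,0.57,0,0.9]]]'

```text
clock: 8.53
position: [0.5157, 0.147, 0.1509]
ee_rot: [-0.249, -2.565, -0.074]
force: [0.1, 0.6, -3.5]
width: 0.26
gripper_force: 55.0
```

jog_arm --motion '[[[0,0,0,0,-0.12,0,0.9],[0,0,0,0,-0.24,0,0.9],[0,0,0,0,-0.36,0,0.9],[0,0,0,0,-0.48,0,0.9],[0,0,0,0,-0.57,0,0.9],[0,0,0,0,-0.57,0,0.9],[0,0,0,0,-0.57,0,0.9],[0,0,0,0,-0.57,0,0.9],[0,0,0,0,-0.57,0,0.9],[0,0,0,0,-0.57,0,0.9]]]'

```text
clock: 9.37
position: [0.5169, 0.1459, 0.1495]
ee_rot: [-0.309, -3.125, -0.001]
force: [-0.1, -1.0, -5.1]
width: 0.259
gripper_force: 55.0
```

```bash
python3 avg.py
```

```text
9.72 My [-0.161 -0.136 -0.142 -0.12  -0.168 -0.173 -0.099 -0.102] mean [-0.115 -0.137  0.01 ] F [-0.15 -0.2  -4.83] eff [-2.000e-02 -5.989e+01 -1.060e+01 -2.807e+01 -4.000e-02  1.000e-01
  1.000e-02] joints [ 0.168  0.481 -0.744  1.84   0.389  0.972  0.631] pos [0.5162 0.1462 0.1495]
```

Cassette 0 is sound: −0.145 and −0.137 N m, no change. I return it to its slot.

jog_arm --motion '[[[0,0,0.035,0,0,0,0.9],[0,0,0.06,0,0,0,0.9],[0,0,0.075,0,0,0,0.9],[0,0,0.085,0,0,0,0.9],[0,0,0.093,0,0,0,0.9],[0,0,0.099,0,0,0,0.9],[0,0,0.103,0,0,0,0.9],[0,0,0.105,0,0,0,0.9],[0,0,0.105,0,0,0,0.9]]]'

```text
clock: 10.52
position: [0.5209, 0.1449, 0.0513]
ee_rot: [0.308, 3.116, -0.005]
force: [-9.4, -15.8, 68.3]
width: 0.258
gripper_force: 55.0
```

jog_arm --motion '[[[0,0,-0.01,0,0,0,0.9],[0,0,-0.01,0,0,0,0.9],[0,0,-0.01,0,0,0,0.9]]]'

```text
clock: 10.77
position: [0.5167, 0.1465, 0.0551]
ee_rot: [0.307, 3.125, 0.001]
force: [-0.4, -0.1, -5.3]
width: 0.259
gripper_force: 54.9
```

```bash
python3 - <<'E'
from h import *
a=get_image('scene')[90:190,270:420,::-1]; cv2.imwrite('pics/s3.png',cv2.resize(a,None,fx=5,fy=5,interpolation=cv2.INTER_CUBIC))
E
python3 m.py
```

```text
{'clock': 10.817, 'joints': [0.099, 0.599, -0.662, 1.93, 0.511, 0.786, 0.524], 'joint_efforts': [0.076, -66.153, -11.499, -23.252, -0.061, 0.079, 0.028], 'position': [0.516, 0.146, 0.054], 'force': [-0.026, -0.712, -5.195], 'ft_torque': [0.029, -0.152, 0.007], 'width': 0.257}
tool moment [-0.058 -0.143 -0.007] tool z [-0.  0. -1.] world torque.n -0.14350472362990455
```

View pics/s3.png

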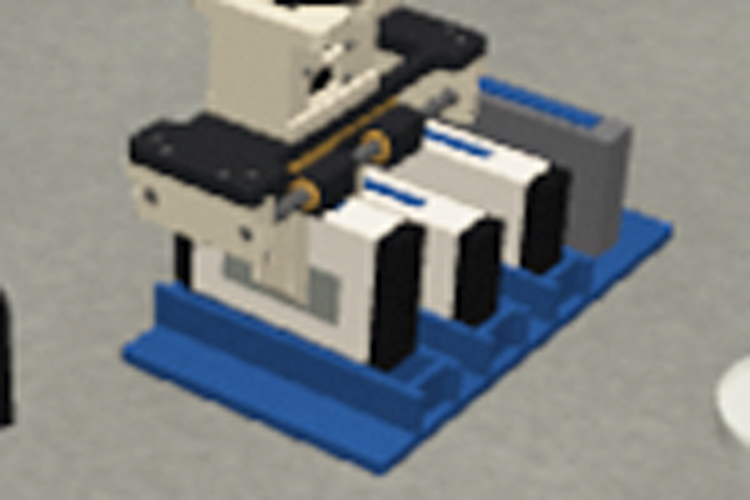

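The scene crop shows the held cassette at (300,270) over its slot and apparently level. I check its height against the model.

Run:
```python
from h import *
for name,c,zs in(('held',(.516,.1464),(.08,.09,.1,.02,.03)),('mid',(.528,.2072),(.08,.032,.01))):
  for z in zs:
    P=place(np.array([[.065,-.012,z],[.065,.012,z],[-.065,-.012,z]]),(*c,-.1955)); print(name,z,np.round((proj('scene',P)-[270,90])*5).tolist())
im=cv2.imread('pics/s3.png'); g=im.astype(int)
for c in(380,395,410): print(c,[tuple(g[r,c]) for r in range(215,240,6)],[ (r,tuple(g[r,c])) for r in range(345,400,8)])
```

```text
held 0.08 [[402.0, 296.0], [430.0, 275.0], [183.0, 207.0]]
held 0.09 [[403.0, 278.0], [432.0, 257.0], [183.0, 190.0]]
held 0.1 [[404.0, 260.0], [433.0, 239.0], [183.0, 172.0]]
held 0.02 [[395.0, 402.0], [422.0, 380.0], [182.0, 311.0]]
held 0.03 [[396.0, 385.0], [424.0, 363.0], [182.0, 294.0]]
mid 0.08 [[474.0, 242.0], [501.0, 222.0], [258.0, 159.0]]
mid 0.032 [[467.0, 326.0], [493.0, 306.0], [256.0, 240.0]]
mid 0.01 [[464.0, 363.0], [490.0, 342.0], [255.0, 277.0]]
380 [(np.int64(233), np.int64(242), np.int64(244)), (np.int64(233), np.int64(242), np.int64(245)), (np.int64(239), np.int64(247), np.int64(250)), (np.int64(205), np.int64(220), np.int64(226)), (np.int64(84), np.int64(91), np.int64(95))] [(345, (np.int64(16), np.int64(15), np.int64(16))), (353, (np.int64(17), np.int64(16), np.int64(16))), (361, (np.int64(12), np.int64(13), np.int64(15))), (369, (np.int64(54), np.int64(33), np.int64(20))), (377, (np.int64(152), np.int64(87), np.int64(41))), (385, (np.int64(114), np.int64(65), np.int64(31))), (393, (np.int64(107), np.int64(61), np.int64(29)))]
395 [(np.int64(220), np.int64(233
[... 452 characters left out ...]
)), (385, (np.int64(145), np.int64(83), np.int64(39))), (393, (np.int64(108), np.int64(61), np.int64(29)))]
410 [(np.int64(211), np.int64(227), np.int64(233)), (np.int64(97), np.int64(106), np.int64(112)), (np.int64(15), np.int64(12), np.int64(11)), (np.int64(24), np.int64(22), np.int64(22)), (np.int64(20), np.int64(20), np.int64(20))] [(345, (np.int64(12), np.int64(14), np.int64(16))), (353, (np.int64(44), np.int64(28), np.int64(19))), (361, (np.int64(104), np.int64(58), np.int64(28))), (369, (np.int64(106), np.int64(60), np.int64(28))), (377, (np.int64(106), np.int64(61), np.int64(30))), (385, (np.int64(154), np.int64(89), np.int64(42))), (393, (np.int64(145), np.int64(83), np.int64(39)))]
```

Run:
```python
from h import *
s=observe(); im=get_image('wrist')[:,:,::-1].copy(); cv2.imwrite('pics/w2.png',im)
p=np.array(s['position']);Q=R.from_rotvec(s['ee_rot'])
for zt,col in((.035,(0,255,255)),(.052,(255,0,255))):
    P=np.array([[a*.065,b*.012,-zt] for a,b in((1,1),(1,-1),(-1,-1),(-1,1))])
    e=proj('wrist',p+Q.apply(P)); print(zt,np.round(e).tolist()); cv2.polylines(im,[np.round(e).astype(np.int32)],True,col,1)
cv2.imwrite('pics/w2o.png',cv2.resize(im[60:300,180:460],None,fx=2.5,fy=2.5,interpolation=cv2.INTER_CUBIC))
```

```text
0.035 [[350.0, 137.0], [291.0, 137.0], [297.0, 390.0], [343.0, 390.0]]
0.052 [[355.0, 140.0], [287.0, 140.0], [295.0, 422.0], [346.0, 422.0]]
```

View pics/w2o.png

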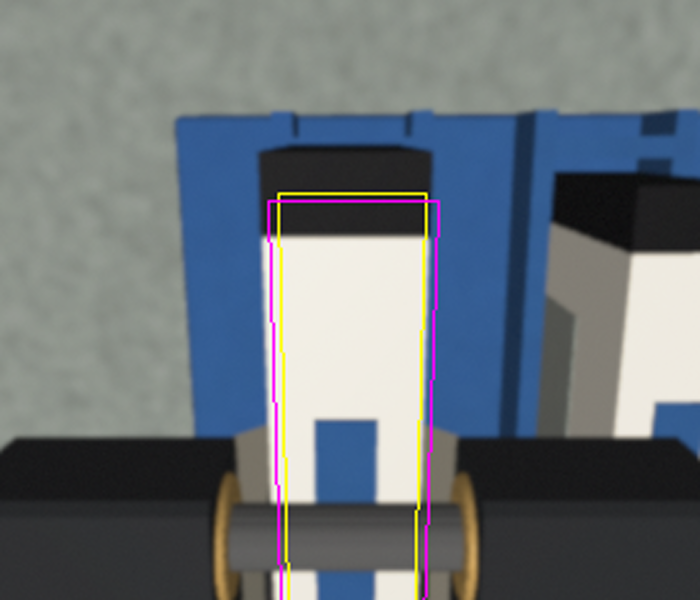

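The wrist view shows the held cassette about 50 mm above the TCP (width matches magenta) and shifted toward tool +x: its end is at crop row 150 versus 200 expected. So it landed on the slot's end wall and slid up in the fingers. I work out the offset to the slot.

Run:
```python
from h import *
s=observe(); p=np.array(s['position']);Q=R.from_rotvec(s['ee_rot'])
im=cv2.imread('pics/w2.png'); g=im.astype(int)
print('col',[ (r,tuple(map(int,g[r,315]))) for r in range(100,160,2)])
t=lambda px,z: np.round(Q.inv().apply(ray('wrist',px,z)-p)*1000,1)
for nm,px,z in (('rackedgeL',(270,107),.032),('rackedge',(315,106),.032),('notchL',(298.5,112),.032),('notchR',(343,112),.032),('caL',(284,121),.105),('caR',(352,121),.105),('whL',(285,155),.105),('whR',(351,155),.105),('loL',(290,225),.105),('loR',(348,225),.105)): print(nm,t(px,z))
for r in(125,150,165,190,210,225): 
    print(r,g[r,276:300].min(axis=1).tolist(),g[r,340:360].min(axis=1).tolist())
```

```text
col [(100, (135, 142, 137)), (102, (133, 141, 135)), (104, (129, 134, 128)), (106, (116, 88, 68)), (108, (139, 87, 49)), (110, (147, 91, 51)), (112, (147, 91, 51)), (114, (148, 92, 52)), (116, (141, 88, 49)), (118, (61, 39, 24)), (120, (26, 26, 26)), (122, (37, 36, 37)), (124, (39, 38, 39)), (126, (37, 37, 38)), (128, (37, 36, 37)), (130, (38, 37, 38)), (132, (37, 37, 37)), (134, (38, 38, 39)), (136, (38, 37, 38)), (138, (38, 37, 38)), (140, (38, 38, 38)), (142, (39, 38, 39)), (144, (37, 36, 37)), (146, (37, 36, 37)), (148, (38, 38, 38)), (150, (38, 37, 37)), (152, (39, 39, 39)), (154, (124, 131, 135)), (156, (224, 234, 238)), (158, (230, 239, 242))]
rackedgeL [ 78.3 -28.9  22.1]
rackedge [78.8 -2.7 22.1]
notchL [ 75.5 -12.3  22.1]
notchR [75.5 13.7 22.1]
caL [ 71.3 -12.9 -50.9]
caR [ 71.3  10.9 -50.9]
whL [ 59.4 -12.9 -50.9]
whR [ 59.5  10.9 -51. ]
loL [ 32.6 -11.7 -51. ]
loR [ 32.6  10.6 -51. ]
125 [52, 52, 52, 52, 51, 52, 49, 44, 40, 37, 37, 39, 38, 38, 37, 38, 38, 39, 39, 38, 37, 39, 39, 38] [37, 37, 34, 37, 36, 37, 36, 36, 36, 35, 37, 37, 39, 46, 52, 52, 53, 51, 52, 52]
150 [52,
[... 304 characters left out ...]
9, 228, 228, 228, 228, 228, 228, 225, 208, 137, 74, 54, 52, 52, 53, 52, 52, 52]
190 [52, 51, 51, 52, 52, 52, 51, 52, 62, 121, 202, 225, 229, 229, 229, 229, 229, 229, 229, 229, 229, 229, 229, 229] [228, 228, 227, 228, 227, 227, 227, 227, 226, 215, 162, 89, 54, 52, 53, 52, 52, 52, 52, 52]
210 [51, 52, 52, 52, 51, 51, 51, 52, 52, 76, 142, 211, 225, 228, 228, 229, 229, 228, 228, 228, 228, 228, 228, 228] [227, 227, 227, 227, 227, 227, 226, 226, 222, 195, 116, 63, 53, 52, 52, 52, 51, 51, 52, 52]
225 [51, 53, 52, 53, 52, 53, 52, 53, 52, 56, 109, 196, 223, 227, 227, 228, 228, 228, 228, 227, 228, 228, 228, 228] [227, 226, 226, 226, 226, 226, 226, 224, 214, 160, 87, 54, 51, 52, 51, 51, 51, 52, 51, 51]
```

jog_arm --motion '[[[-0.0075,0.001,0,0,0,0,0.9],[-0.0075,0.001,0,0,0,0,0.9],[-0.0075,0.001,0.003,0,0,0,0.9],[-0.0075,0.001,0.006,0,0,0,0.9],[-0.0075,0.001,0.008,0,0,0,0.9],[-0.0075,0.001,0.008,0,0,0,0.9]]]'

```text
clock: 11.37
position: [0.5231, 0.1456, 0.0459]
ee_rot: [-0.307, -3.125, 0.001]
force: [0.2, 0.4, -4.7]
width: 0.258
gripper_force: 54.9
```

jog_arm --motion '[[[0,0,0.003,0,0,0,0.9],[0,0,0.006,0,0,0,0.9],[0,0,0.008,0,0,0,0.9],[0,0,0.01,0,0,0,0.9],[0,0,0.01,0,0,0,0.9]]]'

```text
clock: 11.78
position: [0.5235, 0.1456, 0.0363]
ee_rot: [-0.307, -3.126, 0.0]
force: [-0.2, 0.5, -3.3]
width: 0.257
gripper_force: 54.9
```

Free inside the slot. I loosen the grip so the cassette slides down gently.

jog_arm --motion '[[[0,0,0,0,0,0,0.9],[0,0,0,0,0,0,0.9],[0,0,0,0,0,0,0.9]]]' --force 3

```text
clock: 12.03
position: [0.5239, 0.1458, 0.0369]
ee_rot: [0.307, 3.126, 0.0]
force: [-0.1, 0.3, -4.3]
width: 0.265
gripper_force: 3.0
```

jog_arm --motion '[[[0,0,0.001,0,0,0,0.47],[0,0,0.001,0,0,0,0.44],[0,0,0,0,0,0,0.4],[0,0,0,0,0,0,0.3],[0,0,0,0,0,0,0.0],[0,0,0,0,0,0,0],[0,0,-0.02,0,0,0,0],[0,0,-0.06,0,0,0,0],[0,0,-0.1,0,0,0,0],[0,0,-0.13,0,0,0,0]]]'

```text
clock: 12.87
position: [0.5239, 0.1464, 0.1695]
ee_rot: [0.306, 3.126, 0.002]
force: [1.1, -0.1, -0.0]
width: 0.502
gripper_force: 0.0
```

jog_arm --motion '[[[0,0.03,0,0,0,0,0],[0,0.062,-0.01,0,0,0,0],[0,0.062,-0.01,0,0,0,0],[0,0.062,-0.01,0,0,0,0]]]'

```text
clock: 13.2
position: [0.5357, 0.209, 0.1774]
ee_rot: [0.302, 3.126, 0.003]
force: [0.1, -1.4, -0.1]
width: 0.499
gripper_force: 0.0
```

```bash
cat > wl.py <<'E'
from h import *
import sys
s=observe(); im=get_image('wrist')[:,:,::-1].copy(); cv2.imwrite(sys.argv[1],im); p=np.array(s['position']); print(p.round(4),s['clock'])
g=im.min(axis=2).astype(int); k=(g>185).astype(np.uint8); k[236:]=0
n,l,st,c=cv2.connectedComponentsWithStats(k)
for i in range(1,n):
    if st[i,4]<300: continue
    a,r0,w,h=st[i,:4]; w0=r0
    rr=[r for r in range(r0+3,min(r0+h-2,234),3)]
    E=np.array([[ray('wrist',(np.where(l[r]==i)[0][e]+o,r),.08)[:2] for e,o in((0,-.5),(-1,.5))] for r in rr])
    mid=E.mean(1); kk=np.polyfit(mid[:,0],mid[:,1],1)
    cc=(a+w/2); wb=ray('wrist',(np.where(l[r0+3]==i)[0].mean(),r0-.5),.08)
    d=np.array([np.cos(kk[0]),np.sin(np.arctan(kk[0]))]); yaw=np.arctan(kk[0]); d=np.array([np.cos(yaw),np.sin(yaw)])
    wid=np.linalg.norm(E[:,0]-E[:,1],axis=1)*np.cos(yaw)
    ctr=np.array([wb[0],np.polyval(kk,wb[0])])+d*(.065-.0123)
    print('white rows',r0,r0+h,'cols',a,a+w,'yaw',yaw.round(4),'width',wid[[0,-1]].round(4),'centre',ctr.round(4))
E
python3 wl.py pics/w3.png
```

```text
[0.5357 0.209  0.1774] 13.2
white rows 133 236 cols 302 331 yaw -0.1921 width [0.0241 0.0236] centre [0.5278 0.2061]
white rows 132 236 cols 371 404 yaw -0.1876 width [0.0241 0.0181] centre [0.5389 0.2669]
white rows 134 236 cols 228 262 yaw -0.2029 width [0.024  0.0181] centre [0.5165 0.1443]
```

View pics/w3.png

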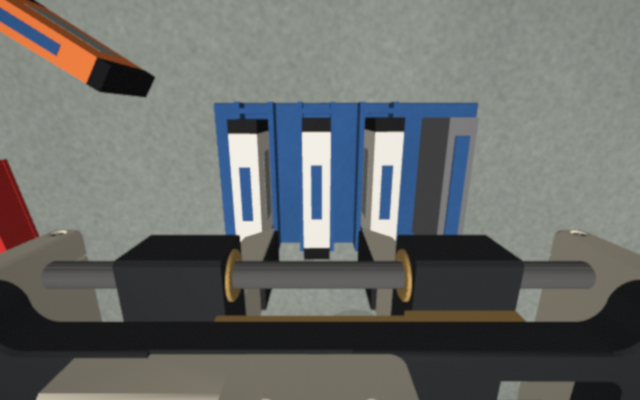

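The wrist view shows cassette 0 seated in line with the others: whites at columns 245, 316 and 388, near ends at row 118. I check the empty-hand bias.

```bash
python3 avg.py
python3 - <<'E'
from h import *
s=observe(); a=np.array(s['position']); y=R.from_rotvec(s['ee_rot'])
print(R.from_matrix((down(0).inv()*y).as_matrix()).as_rotvec())
rows(np.array([.5357,.2085,.178]),down(2.946),[((.5278,.2066,.045),down(2.946))])
E
```

```text
13.6 My [-0.148 -0.175 -0.187 -0.133 -0.137 -0.17  -0.193 -0.062] mean [-0.095 -0.151 -0.001] F [-0.13 -0.27  0.06] eff [-6.800e-01 -6.153e+01 -1.120e+01 -2.835e+01 -8.000e-02  4.000e-02
 -1.000e-02] joints [ 0.061  0.509 -0.746  1.719  0.387  1.067  0.562] pos [0.5358 0.2058 0.1765]
[ 3.67949842e-04 -4.81503395e-04 -2.94498928e+00]
[0.007, -0.003, 0.133, 0.0, 0.0, 0.0]
```

The empty bias is −0.151, so cassette 0 was balanced and is confirmed sound. Next is the middle one.

jog_arm --motion '[[[0.0077,0,0.03,0,0,0,0],[0.0077,0,0.065,0,0,0,0],[0.0077,0,0.095,0,0,0,0],[0.0077,0,0.115,0,0,0,0],[0.0077,0,0.127,0,0,0,0],[0.0077,0,0.132,0,0,0,0],[0.0077,0,0.132,0,0,0,0]]]'

```text
clock: 14.23
position: [0.528, 0.208, 0.0442]
ee_rot: [-0.307, -3.126, 0.001]
force: [-0.6, -0.9, 0.3]
width: 0.499
gripper_force: 0.0
```

jog_arm --motion '[[[0,0,0,0,0,0,0.4],[0,0,0,0,0,0,0.9],[0,0,0,0,0,0,0.9],[0,0,0,0,0,0,0.9],[0,0,0,0,0,0,0.9]]]' --force 60

```text
clock: 14.65
position: [0.5289, 0.2084, 0.0457]
ee_rot: [0.307, 3.125, 0.001]
force: [0.1, -0.1, 7.2]
width: 0.258
gripper_force: 60.0
```

```bash
python3 avg.py
```

```text
15.0 My [-0.086 -0.075 -0.065 -0.019 -0.074 -0.019 -0.019 -0.071] mean [ 0.111 -0.054  0.056] F [-0.55 -0.44  6.91] eff [-9.000e-02 -6.320e+01 -1.076e+01 -2.037e+01  3.000e-02 -2.300e-01
  7.000e-02] joints [-0.017  0.65  -0.653  1.858  0.532  0.812  0.427] pos [0.5289 0.2084 0.0457]
```

jog_arm --motion '[[[0,0,-0.03,0,0,0,0.9],[0,0,-0.065,0,0,0,0.9],[0,0,-0.1,0,0,0,0.9],[0,0,-0.105,0,0.12,0,0.9],[0,0,-0.105,0,0.24,0,0.9],[0,0,-0.105,0,0.36,0,0.9],[0,0,-0.105,0,0.48,0,0.9],[0,0,-0.105,0,0.57,0,0.9],[0,0,-0.105,0,0.57,0,0.9],[0,0,-0.105,0,0.57,0,0.9]]]'

```text
clock: 15.88
position: [0.5286, 0.2073, 0.1475]
ee_rot: [-0.254, -2.56, -0.073]
force: [-0.8, 0.4, -4.3]
width: 0.259
gripper_force: 60.0
```

jog_arm --motion '[[[0,0,0,0,0,0,0.9],[0,0,0,0,0,0,0.9],[0,0,0,0,-0.12,0,0.9],[0,0,0,0,-0.24,0,0.9],[0,0,0,0,-0.36,0,0.9],[0,0,0,0,-0.48,0,0.9],[0,0,0,0,-0.57,0,0.9],[0,0,0,0,-0.57,0,0.9],[0,0,0,0,-0.57,0,0.9],[0,0,0,0,-0.57,0,0.9]]]'

```text
clock: 16.72
position: [0.5283, 0.2079, 0.1507]
ee_rot: [0.307, 3.126, -0.001]
force: [0.2, 0.5, -4.5]
width: 0.257
gripper_force: 60.0
```

```bash
python3 avg.py
```

```text
17.07 My [-0.142 -0.097 -0.081  0.008 -0.04  -0.035 -0.053 -0.066] mean [-0.113 -0.063 -0.034] F [ 0.51 -0.01 -4.52] eff [-4.300e-01 -6.490e+01 -1.176e+01 -2.820e+01 -2.000e-02  4.000e-02
  0.000e+00] joints [ 0.044  0.528 -0.729  1.765  0.407  1.007  0.533] pos [0.5285 0.2079 0.1492]
```

jog_arm --motion '[[[0,0,0,0,-0.12,0,0.9],[0,0,0,0,-0.24,0,0.9],[0,0,0,0,-0.36,0,0.9],[0,0,0,0,-0.48,0,0.9],[0,0,0,0,-0.57,0,0.9],[0,0,0,0,-0.57,0,0.9],[0,0,0,0,-0.57,0,0.9],[0,0,0,0,-0.57,0,0.9],[0,0,0,0,-0.57,0,0.9]]]'

```text
clock: 17.87
position: [0.5288, 0.2082, 0.1499]
ee_rot: [0.253, 2.562, -0.074]
force: [-0.1, -0.8, -4.6]
width: 0.254
gripper_force: 60.0
```

jog_arm --motion '[[[0,0,0,0,0.12,0,0.9],[0,0,0,0,0.24,0,0.9],[0,0,0,0,0.36,0,0.9],[0,0,0,0,0.48,0,0.9],[0,0,0,0,0.57,0,0.9],[0,0,0,0,0.57,0,0.9],[0,0,0,0,0.57,0,0.9],[0,0,0,0,0.57,0,0.9],[0,0,0,0,0.57,0,0.9]]]'

```text
clock: 18.62
position: [0.5285, 0.2077, 0.1496]
ee_rot: [0.309, 3.126, 0.001]
force: [0.1, 1.0, -3.9]
width: 0.255
gripper_force: 60.0
```

```bash
python3 avg.py
```

```text
18.97 My [-0.187 -0.25  -0.203 -0.235 -0.254 -0.244 -0.297 -0.258] mean [-0.106 -0.241 -0.004] F [-0.28  0.22 -3.91] eff [ 7.600e-01 -6.324e+01 -9.860e+00 -2.871e+01 -5.000e-02  1.200e-01
  2.000e-02] joints [ 0.003  0.508 -0.669  1.769  0.369  0.992  0.567] pos [0.5278 0.2085 0.15  ]
```

The middle cassette reads −0.063 then −0.241 N m: a rattler. It goes to the tray's −y side.

jog_arm --motion '[[[-0.006,-0.03,0,0,0,-0.01,0.9],[-0.013,-0.065,0,0,0,-0.02,0.9],[-0.021,-0.104,0,0,0,-0.03,0.9],[-0.029,-0.143,0,0,0,-0.045,0.9],[-0.037,-0.182,0,0,0,-0.055,0.9],[-0.046,-0.226,0,0,0,-0.068,0.9],[-0.046,-0.226,0,0,0,-0.068,0.9]]]'

```text
clock: 19.6
position: [0.5289, -0.0329, 0.149]
ee_rot: [-0.215, -3.133, 0.01]
force: [-0.1, -1.2, -4.0]
width: 0.255
gripper_force: 60.0
```

jog_arm --motion '[[[-0.005,-0.038,0,0,0,-0.01,0.9],[-0.01,-0.078,0,0,0,-0.02,0.9],[-0.015,-0.117,0,0,0,-0.03,0.9],[-0.02,-0.156,0,0,0,-0.045,0.9],[-0.026,-0.195,0,0,0,-0.06,0.9],[-0.03,-0.22,0.01,0,0,-0.068,0.9],[-0.03,-0.229,0.03,0,0,-0.068,0.9],[-0.03,-0.229,0.045,0,0,-0.068,0.9],[-0.03,-0.229,0.05,0,0,-0.068,0.9],[-0.03,-0.229,0.05,0,0,-0.068,0.9]]]'

```text
clock: 20.43
position: [0.5291, -0.2526, 0.0985]
ee_rot: [-0.093, -3.138, -0.002]
force: [0.3, 0.1, -4.7]
width: 0.256
gripper_force: 60.0
```

Run:
```python
from h import *
s=observe(); im=get_image('wrist')[:,:,::-1].copy(); p=np.array(s['position']);Q=R.from_rotvec(s['ee_rot']); print(p.round(4),Q.apply([1,0,0]).round(3),s['clock'])
P=np.array([[a*.065,b*.012,-.035] for a,b in((1,1),(1,-1),(-1,-1),(-1,1))])
cv2.polylines(im,[np.round(proj('wrist',p+Q.apply(P))).astype(np.int32)],True,(0,255,255),1)
for z in(.04,):
  for dx,dy in((.095,.085),(.09,.08)):
    B=place(np.array([[a*dx,b*dy,z] for a,b in((1,1),(1,-1),(-1,-1),(-1,1))]),(.5323,-.2206,-.0592))
    cv2.polylines(im,[np.round(proj('wrist',B)).astype(np.int32)],True,(255,255,0),1)
cv2.imwrite('pics/w4.png',im)
```

```text
[ 0.5291 -0.2526  0.0985] [-0.998  0.059  0.002] 20.4333
```

View pics/w4.png

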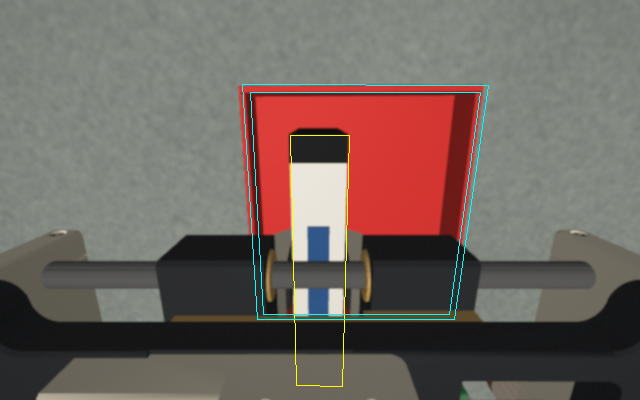

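The wrist view shows the cassette at (318,180) matching its nominal outline, inside the tray walls (columns 245–485). I lower it.

jog_arm --motion '[[[0,0,0.025,0,0,0,0.9],[0,0,0.042,0,0,0,0.9],[0,0,0.05,0,0,0,0.9],[0,0,0.055,0,0,0,0.9],[0,0,0.058,0,0,0,0.9],[0,0,0.059,0,0,0,0.9],[0,0,0.059,0,0,0,0.9]]]'

```text
clock: 21.07
position: [0.5305, -0.2535, 0.0415]
ee_rot: [0.094, 3.139, -0.001]
force: [0.6, -0.8, -4.4]
width: 0.259
gripper_force: 60.0
```

jog_arm --motion '[[[0,0,0.001,0,0,0,0.9],[0,0,0.002,0,0,0,0.9],[0,0,0.002,0,0,0,0.9]]]'

```text
clock: 21.32
position: [0.5306, -0.2537, 0.0407]
ee_rot: [0.094, 3.139, -0.002]
force: [-5.7, 0.6, 11.0]
width: 0.256
gripper_force: 60.0
```

jog_arm --motion '[[[0,0,0,0,0,0,0.42],[0,0,0,0,0,0,0.3],[0,0,0,0,0,0,0.1],[0,0,0,0,0,0,0.1],[0,0,-0.03,0,0,0,0.1],[0,0,-0.07,0,0,0,0],[0,0,-0.11,0,0,0,0],[0,0,-0.13,0,0,0,0]]]'

```text
clock: 21.98
position: [0.5318, -0.2535, 0.1733]
ee_rot: [0.093, 3.135, -0.002]
force: [1.7, -0.8, 0.6]
width: 0.494
gripper_force: 0.0
```

jog_arm --motion '[[[0.0015,0.038,0,0,0,0.01,0],[0.003,0.078,0,0,0,0.02,0],[0.005,0.117,0,0,0,0.03,0],[0.0065,0.156,0,0,0,0.04,0],[0.008,0.195,0,0,0,0.055,0],[0.0095,0.235,0,0,0,0.065,0],[0.0107,0.2611,0,0,0,0.068,0]]]'

```text
clock: 22.57
position: [0.5346, 0.0123, 0.1693]
ee_rot: [0.196, 3.135, 0.003]
force: [-0.4, -0.1, -0.2]
width: 0.501
gripper_force: 0.0
```

jog_arm --motion '[[[0.0045,0.038,0,0,0,0.01,0],[0.009,0.078,0,0,0,0.02,0],[0.013,0.117,0,0,0,0.03,0],[0.017,0.156,0,0,0,0.04,0],[0.0215,0.195,0,0,0,0.055,0],[0.026,0.235,0,0,0,0.065,0],[0.0285,0.2598,0,0,0,0.068,0],[0.0285,0.2598,0,0,0,0.068,0],[0.0285,0.2598,0,0,0,0.068,0]]]'

```text
clock: 23.32
position: [0.539, 0.2711, 0.1686]
ee_rot: [-0.302, -3.127, -0.001]
force: [0.4, -1.5, -0.2]
width: 0.502
gripper_force: 0.0
```

```bash
python3 wl.py pics/w5.png; python3 m.py|tail -1; python3 -c "
from h import *
for d in silhouettes('cassette_a_centre','scene')[:5]: pass
im=get_image('top'); 
for d in silhouettes('cassette_a_centre','top')[:6]:
    r=cv2.minAreaRect(cv2.findNonZero(d['mask'].astype('uint8'))); print(round(d['p'],2),np.round(d['pixel']),np.round(r[1]),ray('top',r[0],.06).round(3))
"
```

```text
[0.539  0.2711 0.1686] 23.3167
white rows 144 236 cols 302 332 yaw -0.1947 width [0.0243 0.0237] centre [0.5401 0.2669]
white rows 146 234 cols 152 191 yaw -0.1973 width [0.0235 0.0236] centre [0.5177 0.1441]
tool moment [-0.12  -0.16  -0.001] tool z [-0.    -0.001 -1.   ] world torque.n -0.16002679884693966
```

jog_arm --motion '[[[0,0,0.03,0,0,0,0],[0,0,0.065,0,0,0,0],[0,0,0.095,0,0,0,0],[0,0,0.11,0,0,0,0],[0,0,0.12,0,0,0,0],[0,0,0.124,0,0,0,0],[0,0,0.124,0,0,0,0]]]'

```text
clock: 24.1
position: [0.5399, 0.2683, 0.0445]
ee_rot: [-0.309, -3.126, 0.001]
force: [-0.5, -0.1, 0.4]
width: 0.5
gripper_force: 0.0
```

jog_arm --motion '[[[0,0,0,0,0,0,0.4],[0,0,0,0,0,0,0.9],[0,0,0,0,0,0,0.9],[0,0,0,0,0,0,0.9],[0,0,0,0,0,0,0.9]]]' --force 60

```text
clock: 24.52
position: [0.5403, 0.2694, 0.0457]
ee_rot: [0.307, 3.125, 0.001]
force: [0.8, 1.4, 4.8]
width: 0.256
gripper_force: 60.0
```

```bash
python3 m.py
```

```text
{'clock': 24.517, 'joints': [-0.149, 0.68, -0.6, 1.771, 0.496, 0.844, 0.393], 'joint_efforts': [-0.143, -67.912, -10.747, -21.635, -0.005, -0.172, 0.069], 'position': [0.54, 0.269, 0.046], 'force': [0.793, 1.371, 4.793], 'ft_torque': [-0.031, -0.045, -0.065], 'width': 0.256}
tool moment [ 0.021 -0.051  0.065] tool z [ 0.001  0.001 -1.   ] world torque.n -0.050494530173533884
```

jog_arm --motion '[[[0,0,-0.03,0,0,0,0.9],[0,0,-0.065,0,0,0,0.9],[0,0,-0.1,0,0,0,0.9],[0,0,-0.105,0,0.12,0,0.9],[0,0,-0.105,0,0.24,0,0.9],[0,0,-0.105,0,0.36,0,0.9],[0,0,-0.105,0,0.48,0,0.9],[0,0,-0.105,0,0.57,0,0.9],[0,0,-0.105,0,0.57,0,0.9],[0,0,-0.105,0,0.57,0,0.9]]]'

```text
clock: 25.35
position: [0.5402, 0.2681, 0.1471]
ee_rot: [-0.255, -2.559, -0.072]
force: [-0.0, 0.3, -4.1]
width: 0.255
gripper_force: 60.0
```

jog_arm --motion '[[[0,0,0,0,0,0,0.9],[0,0,0,0,0,0,0.9],[0,0,0,0,-0.12,0,0.9],[0,0,0,0,-0.24,0,0.9],[0,0,0,0,-0.36,0,0.9],[0,0,0,0,-0.48,0,0.9],[0,0,0,0,-0.57,0,0.9],[0,0,0,0,-0.57,0,0.9],[0,0,0,0,-0.57,0,0.9],[0,0,0,0,-0.57,0,0.9]]]'

```text
clock: 26.18
position: [0.5396, 0.2691, 0.1508]
ee_rot: [0.306, 3.126, -0.0]
force: [0.5, -0.5, -4.7]
width: 0.254
gripper_force: 60.0
```

```bash
python3 avg.py
```

```text
26.53 My [-0.056 -0.11  -0.033 -0.063 -0.035 -0.097 -0.068 -0.011] mean [-0.094 -0.059 -0.001] F [ 0.09  0.12 -4.7 ] eff [-5.700e-01 -7.021e+01 -1.163e+01 -2.904e+01 -2.000e-02  4.000e-02
  0.000e+00] joints [-0.105  0.563 -0.66   1.68   0.389  1.035  0.482] pos [0.5401 0.2688 0.1492]
```

jog_arm --motion '[[[0,0,0,0,-0.12,0,0.9],[0,0,0,0,-0.24,0,0.9],[0,0,0,0,-0.36,0,0.9],[0,0,0,0,-0.48,0,0.9],[0,0,0,0,-0.57,0,0.9],[0,0,0,0,-0.57,0,0.9],[0,0,0,0,-0.57,0,0.9],[0,0,0,0,-0.57,0,0.9],[0,0,0,0,-0.57,0,0.9]]]'

```text
clock: 27.33
position: [0.5404, 0.2691, 0.15]
ee_rot: [0.253, 2.562, -0.073]
force: [0.6, -0.4, -4.3]
width: 0.257
gripper_force: 60.0
```

jog_arm --motion '[[[0,0,0,0,0.12,0,0.9],[0,0,0,0,0.24,0,0.9],[0,0,0,0,0.36,0,0.9],[0,0,0,0,0.48,0,0.9],[0,0,0,0,0.57,0,0.9],[0,0,0,0,0.57,0,0.9],[0,0,0,0,0.57,0,0.9],[0,0,0,0,0.57,0,0.9],[0,0,0,0,0.57,0,0.9]]]'

```text
clock: 28.08
position: [0.5393, 0.2692, 0.1496]
ee_rot: [0.306, 3.126, 0.0]
force: [-1.3, 0.5, -5.1]
width: 0.257
gripper_force: 60.0
```

```bash
python3 avg.py
```

```text
28.43 My [-0.256 -0.22  -0.19  -0.209 -0.173 -0.251 -0.239 -0.238] mean [-0.107 -0.222 -0.017] F [-0.4   0.39 -4.67] eff [ 7.400e-01 -6.861e+01 -9.820e+00 -2.943e+01 -4.000e-02  1.100e-01
  0.000e+00] joints [-0.14   0.547 -0.606  1.684  0.356  1.022  0.51 ] pos [0.5393 0.2695 0.15  ]
```

This one is a rattler too (−0.059 then −0.222 N m). It goes to the tray's +y side.

jog_arm --motion '[[[-0.006,-0.03,0,0,0,-0.01,0.9],[-0.012,-0.065,0,0,0,-0.02,0.9],[-0.019,-0.104,0,0,0,-0.03,0.9],[-0.026,-0.143,0,0,0,-0.045,0.9],[-0.034,-0.182,0,0,0,-0.055,0.9],[-0.0413,-0.2236,0,0,0,-0.068,0.9],[-0.0413,-0.2236,0,0,0,-0.068,0.9]]]'

```text
clock: 29.07
position: [0.5365, 0.0303, 0.1489]
ee_rot: [-0.217, -3.133, 0.011]
force: [0.2, -2.5, -4.7]
width: 0.255
gripper_force: 60.0
```

jog_arm --motion '[[[-0.0045,-0.038,0,0,0,-0.01,0.9],[-0.009,-0.078,0,0,0,-0.02,0.9],[-0.0135,-0.117,0,0,0,-0.03,0.9],[-0.018,-0.156,0,0,0,-0.045,0.9],[-0.0225,-0.195,0,0,0,-0.06,0.9],[-0.026,-0.2259,0.01,0,0,-0.068,0.9],[-0.026,-0.2259,0.03,0,0,-0.068,0.9],[-0.026,-0.2259,0.045,0,0,-0.068,0.9],[-0.026,-0.2259,0.05,0,0,-0.068,0.9],[-0.026,-0.2259,0.05,0,0,-0.068,0.9]]]'

```text
clock: 29.9
position: [0.5329, -0.185, 0.0986]
ee_rot: [-0.093, -3.138, -0.001]
force: [-0.5, 1.5, -4.2]
width: 0.256
gripper_force: 60.0
```

jog_arm --motion '[[[0,0,0.025,0,0,0,0.9],[0,0,0.042,0,0,0,0.9],[0,0,0.05,0,0,0,0.9],[0,0,0.055,0,0,0,0.9],[0,0,0.058,0,0,0,0.9],[0,0,0.0595,0,0,0,0.9],[0,0,0.0605,0,0,0,0.9],[0,0,0.0605,0,0,0,0.9]]]'

```text
clock: 30.57
position: [0.5344, -0.1855, 0.0407]
ee_rot: [0.094, 3.139, -0.001]
force: [-3.7, 1.2, 2.4]
width: 0.256
gripper_force: 60.0
```

Contact. I release, retreat, and take a final look.

jog_arm --motion '[[[0,0,0,0,0,0,0.42],[0,0,0,0,0,0,0.3],[0,0,0,0,0,0,0.1],[0,0,0,0,0,0,0.1],[0,0,-0.03,0,0,0,0.1],[0,0,-0.07,0,0,0,0],[0,0,-0.11,0,0,0,0],[0,0,-0.15,0,0,0,0],[0,0,-0.19,0,0,0,0],[0,0,-0.2,0,0,0,0]]]'

```text
clock: 31.4
position: [0.5366, -0.1856, 0.2459]
ee_rot: [0.093, 3.131, -0.003]
force: [1.0, -0.1, 0.3]
width: 0.503
gripper_force: 0.0
```

jog_arm --motion '[[[0.04,0,0,0,0,0,0],[0.08,0,0,0,0,0,0],[0.11,0,0,0,0,0,0],[0.11,0,0,0,0,0,0],[0.11,0,0,0,0,0,0]]]'

```text
clock: 31.82
position: [0.4227, -0.1796, 0.2396]
ee_rot: [0.096, 3.14, -0.003]
force: [1.0, 0.7, 0.3]
width: 0.501
gripper_force: 0.0
```

Run:
```python
from h import *
im=get_image('scene')[:,:,::-1].copy()
for B in(box(0,-.093,.01,.08,.13,.024),):
    cv2.polylines(im,[cv2.convexHull(np.round(proj('scene',place(B,(.534,.2386,-.1955)))).astype(np.int32))],True,(0,255,255),1)
cv2.imwrite('pics/s4.png',cv2.resize(im[80:320,170:470],None,fx=2.5,fy=2.5,interpolation=cv2.INTER_CUBIC))
```

```text
(no output)
```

View pics/s4.png

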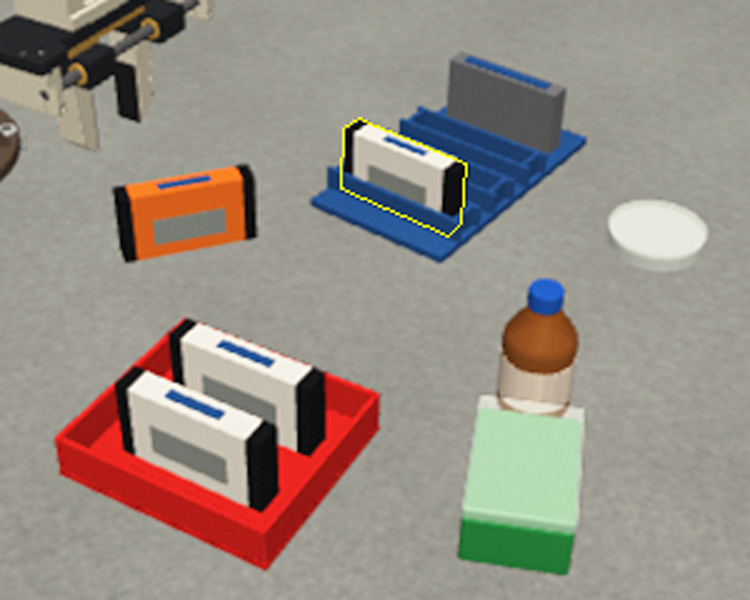

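The scene shows both rattlers standing in the tray at (220,395) and (195,440). The sound cassette sits in its slot at (405,175), matching the seated outline, and the bystanders are unmoved. I hand in the job.

```bash
python3 -c "
from cell import sign_off
print(sign_off())"
```

```text
the job is handed in; nothing more can be done
None
```

I handed the job in at about 32 s: the two rattlers (middle slot and the slot beside the grey block) stand in the red tray, and the sound cassette is back seated in its slot after its first lowering caught the rack (68 N at the wrist) and it had to be realigned and slid the last few mm down at minimum grip.

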